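# Clamp the water filter cartridge home in the wet grinder's filter station

### The job

Stand the slim white filter cartridge in the round socket of the filter station, so that it rests upright on the sprung seat, and let go of it. Then swing the hinged clamp lever over by its side handle and press it down gently, by feel, until the cartridge bottoms out fully home and the lever stays there holding it; take the hand away. Do not drop, ram or crush the cartridge, and leave the other things on the bench where they are.

Things in the scene. Friction and masses are not known exactly. Their poses are not given: they have to be found in the camera images.
- cartridge_center (a point): Slim round filter cartridge, white with grey ribs, 40 mm in diameter, 90 mm tall, flat ends (3 mm chamfer at the foot), 0.10 to 0.21 kg, standing upright and loose on the bench. The point is its centre, 45 mm above its underside; z is its axis (up). Best gripped a little above the middle, so that the fingers stay clear of the socket's rim.
- cradle: Filter station, fixed to the bench: dark steel base plate 190 x 100 x 12 mm and an aluminium block (70 x 70 mm, top 43 mm above the bench) with a round socket 42 mm in diameter, 3 mm lead-in chamfer. Origin on the bench under the socket's centre; z up, x to the hinge posts, y along the hinge pin. The 132 mm high posts stand at x 67 to 93 mm, so the room for a hand at the socket is along y.
- seat (a point): Centre of the socket's hard floor: 15 mm above the bench, 28 mm below the rim; axes as the station's. Fully home, the cartridge's underside is on this floor (its centre 45 mm above this point) and its lowest grey rib is 7 mm above the rim.
- spring_seat: Sprung steel disc in the socket, 32 mm in diameter; its origin is the middle of its top face, 12 mm above the hard floor when free. A cartridge put in rests on it 12 mm proud of home (underside 27 mm above the bench) and goes no lower by its own weight. It takes 4 N to start it down and 9 N to hold it fully down.
- hinge (a point): Point on the axis of the clamp's hinge pin (parallel to the station's y): 80 mm along the station's +x from the socket's centre, 123 mm above the bench. A rubber-tipped screw foot, 18 mm in diameter, sits under the lever 80 mm from the hinge and presses on the middle of the cartridge's top. Its tip is 8 to 28 mm below the lever's centre line: how far it is screwed out is unknown, and stays so.
- handle (a point): Middle of the clamp's handle, a round black bar 14 mm thick, parallel to the hinge pin, sticking out sideways (to the station's +y) from the end of the steel lever (16 mm wide, 10 mm thick). The point is 170 mm from the hinge axis and 45 mm to +y of the lever's middle plane; the bar is free from 8 to 75 mm. With the lever level it is 90 mm along -x of the socket's centre.
- clamp (a joint): Angle of the clamp lever, rad: 0 level over the socket, growing as it lifts; 1.57 upright, more leans back (starts 2.35 to 2.6; limits -0.3, 2.7). Stiff hinge, stays where left: about 5 N at the handle moves it, 10 N with the spring fully pressed, then it rises some 5 N per mm once the cartridge bottoms (lever between -0.13 and 0.13). 14 to 18 N is firm enough; over 24 N crushes the cartridge.
- jar: Clear jar with a red lid, 60 mm in diameter, 85 mm tall, bystander. Origin at the middle of its underside.
- wide_filter: Short wide grey filter cup, 64 mm in diameter, 56 mm tall: too wide for the socket, bystander. Origin at the middle of its underside.
- stone_a: Rough pale stone, about 42 mm wide, 26 mm high, bystander. Origin under its middle.
- stone_b: Rough reddish stone, about 36 mm wide, 22 mm high, bystander. Origin under its middle.
- disc: Flat steel lapping disc, 80 mm in diameter, 8 mm thick, bystander lying flat. Origin at the middle of its underside.
- driver: Screwdriver lying on the bench, bystander, x along it to its tip.
- bottle: Clear plastic bottle with a blue cap, 64 mm in diameter, 190 mm tall, bystander. Origin at the middle of its underside.
- brush: Brush lying on the bench, bystander, x along it to its bristles.
Things that resemble listed ones, but are neither listed nor needed, are in the scene too. What is shaped like the part that bears cartridge_center but black or orange is not meant.

How it is judged:
On the way:
1. the cartridge stands upright in the socket on the sprung seat, let go, with the clamp still up (z of cartridge_center in the frame of seat between 0.052 and 0.0605 m and horizontal distance between cartridge_center and seat below 0.004 m and angle between cartridge_center's own z axis and vertical below 0.1 rad and contact force between the fingers and cartridge below 0.05 N and value of joint clamp above 0.4 rad), for 0.2 s.
At the end, for the whole second after the job is handed in: The cartridge is upright (within 0.06 rad) in the socket and fully home (within 1.5 mm of the hard floor, within 4 mm of the socket's axis), the clamp lever is down (below 0.3 rad), holding it against the spring, and all is at rest (z of cartridge_center in the frame of seat below 0.0465 m and horizontal distance between cartridge_center and seat below 0.004 m and angle between cartridge_center's own z axis and vertical below 0.06 rad and value of joint clamp below 0.3 rad and linear speed of cartridge below 0.01 m/s and velocity of joint clamp between -0.05 and 0.05 rad/s); the robot touches nothing.
It fails at once if the cartridge is crushed in the station (over 80 N in all: about 40 N from the clamp above and 40 N from the seat below) (contact force between cartridge and cradle above 80 N).
It fails at once if the cartridge is rammed into the station by the hand (over 30 N while it is held) (contact force between cartridge and cradle above 30 N and contact force between the fingers and cartridge above 0.5 N).
It fails at once if the cartridge is dropped or thrown (faster than 0.7 m/s with no hand on it) (linear speed of cartridge above 0.7 m/s and contact force between the fingers and cartridge below 0.01 N).
It fails at once if another thing on the bench is moved by more than 30 mm (distance of any of jar, wide_filter, stone_a, stone_b, disc, driver, bottle, brush from where it was at the start of the episode above 0.03 m).
It also fails if it takes over 72 s, if anything falls off the work surface, if the arm or the gripper's body presses on something with over 40 N, if the wrist force passes 120 N, or if a joint passes its speed limit or range.

### The arm

A 6-joint arm with a two-finger parallel gripper is mounted at the origin on the work surface. World frame = base frame: x ahead of the robot, y to its left, z up, the work surface at z = 0. Lengths are in m, angles in rad, forces in N, time in s.
With the tool pointing down it reaches from about 0.275 to 0.975 m from the base axis. Payload 8.4 kg.
Tool frame: the origin (TCP) lies at the very end of the fingers, on their centre line; the grasp point (between the pads) lies robot.pinch_z behind it (robot.pinch_z is the distance from the TCP to the grasp point, in m); z points along the fingers, y is the line along which they close (so a half turn about z gives the same grasp; the last joint's range is limited). The gripper opens to 92 mm and grips with 3 to 60 N. Pads are 20 mm wide; open, the fingers measure 128 mm over their backs; the gripper's body (75 mm by 189 mm) begins 69 mm behind the grasp point.
Start: joints at [-1.278, 0.353, 1.633, -0, 1.155, -0.002], TCP at [0.182, -0.598, 0.215] pointing down, gripper open.
Joint ranges: [-2.63, 2.63], [-0.92, 2.1], [0.06, 2.66], [-1.3, 4.44], [0, 2.69], [-3.02, 3.02]. Speed limits (rad/s): [2.22, 2.22, 2.79, 3.14, 3.14, 3.14].

### API

Orientations are given as a 3x3 rotation matrix whose columns are the frame's x, y, z axes.
In Python, from plant import robot, optics, close_job, outline_of gives the robot as it stands. The module is installed in compiled form; this text tells all that it offers.
- The arm moves only by the tool apply_moves, never from a script. Its arguments are lists of equal length, an entry for each row: "hand": the closure, from 0 (fully open) to 1 (shut); "offset": the shift along the tool's x, y, z normalised to -1 to 1, where 1 is 25 mm, a list of three; "twist": the turn about the tool's z normalised to -1 to 1, where 1 is 90 degrees. In form: {"hand": [hand, ...], "offset": [[x, y, z], ...], "twist": [twist, ...]}. A call has 1 to 8 rows; each row shifts and turns the commanded pose from where the row before left it, along the tool's axes as they then stand; what a row does not reach is not made up. A row lasts 1/12 s, in which the tool goes at most 41.7 mm and 7.16 degrees, less where a joint would pass 70% of its speed; a pose out of reach is approached as far as the arm can. A call with a number of a shift or a turn outside -1 to 1 is refused whole. A call with a gripper value outside its range is refused whole. The fingers move at their own pace and stop on an object; "squeeze" is the grip in N (left out, the last holds). Time passes only in rows, so rows that do not move let the fingers close. It gives the time, the measured TCP pose, the force, the opening and the grip force at its end, in the units of the state.
- robot.read_state(): the state, without advancing time (a new reading comes with each control period).
- optics.read_camera(name): name is "scene" or "top"; returns a dict with "img" (420x560x3 uint8, red, green, blue), "vertical_fov" (degrees; the focal length in pixels is half the picture's height over the tangent of half this angle, whatever the lens; pixels are square), "cx", "cy" (the principal point, pixels), "R" (3x3) and "t" (3): a world point X has camera coordinates R X + t. Camera axes: x right, y down, z forward; pixel columns grow to the right and rows downward; lengths in m; the calibration is good to about 2 mm. A picture is of the moment at which its call begins. There is no depth.
- close_job(): hands the job in; it is judged then, once.
Trained networks look in the newest picture that a camera, given by its name, has taken for a name from the list of things; names that differ only in an ending like _2 or _b are one class to them, and where a whole thing is asked for, a point or a joint stands for the part that bears it (a point fixed in the world has none). Each returns a list of dicts, best first, with "score" (0 to 1); they miss things now and then, are a little off and sometimes report something else, mostly with a low value. They report only what shows in the picture. A call takes as long as a camera call. They do not tell look-alikes from the thing itself.
- outline_of(camera, name): "region" (420x560 bool, what is visible of it) and "point" ([column, row] in pixels, amid what is visible of it).
The state is a dict: "clock": time; "joints": joint angles; "joint_velocities": joint speeds; "tau": joint torques, N m; "position": TCP position; "ee_rot": TCP orientation; "wrist_force": force on the tool from outside, world axes, zero at the start; "ft_torque": the same for the moment, N m; "opening": finger opening in m; "grip_force": force on a finger pad.
Only numpy, scipy, OpenCV 4.12 (cv2) and the standard library are available. Lean on these libraries where they do the work, as an engineer would, in place of code of your own. Each camera call takes 0.05 s, during which the arm holds its last target. There are 200 camera calls.

## Working session

There is one attempt and no reset: what is moved stays moved. The work goes in short steps, Python scripts to look and compute and a tool call to move; the robot and the scene stay as the last step left them, time stands still between calls to the robot, and variables do not carry over. Pictures are saved under pics/ and viewed, at most 10 in all, crops included, and the job is handed in when it is done.

Besides the shell and the picture viewer there is one more tool, called after "Request:" as name(argument=value, ...) on one line, values as JSON. apply_moves: Moves the arm, as the interface text tells. Its arguments: {"type":"object","properties":{"hand":{"type":"array","items":{"type":"number"}},"offset":{"type":"array","items":{"type":"array","items":{"type":"number","minimum":-1,"maximum":1}}},"twist":{"type":"array","items":{"type":"number","minimum":-1,"maximum":1}},"squeeze":{"type":"number"}},"required":["hand","offset","twist"]}

```bash
mkdir -p pics; cat > h.py <<'E'
import numpy as np,cv2
from plant import robot,optics,outline_of,close_job
def cam(n):
    c=optics.read_camera(n); h=c['img'].shape[0]
    c['f']=h/2/np.tan(np.radians(c['vertical_fov'])/2); c['R']=np.array(c['R']);c['t']=np.array(c['t']); return c
def ray(c,p):
    d=c['R'].T@np.array([(p[0]-c['cx'])/c['f'],(p[1]-c['cy'])/c['f'],1]); return -c['R'].T@c['t'],d
def at_z(c,p,z):
    o,d=ray(c,p); return o+d*(z-o[2])/d[2]
def proj(c,X):
    q=c['R']@np.array(X)+c['t']; return [c['cx']+c['f']*q[0]/q[2],c['cy']+c['f']*q[1]/q[2]]
def tri(c1,p1,c2,p2):
    A=[];b=[]
    for c,p in((c1,p1),(c2,p2)):
        o,d=ray(c,p);d=d/np.linalg.norm(d);P=np.eye(3)-np.outer(d,d);A.append(P);b.append(P@o)
    return np.linalg.solve(A[0]+A[1],b[0]+b[1])
def save(img,n): cv2.imwrite('pics/'+n,img[:,:,::-1])
E
python3 - <<'E'
from h import *
np.set_printoptions(precision=4,suppress=True)
for n in('scene','top'):
    c=cam(n);save(c['img'],n+'0.png');print(n,c['f'],c['cx'],c['cy'],-c['R'].T@c['t'],c['R'].tolist())
    for k in('cartridge_center','cradle','spring_seat','handle','clamp','jar','wide_filter','bottle','brush','driver','disc','stone_a'):
        print(k,[(round(float(o['score']),2),np.round(o['point']).tolist(),int(np.sum(o['region']))) for o in outline_of(n,k)][:4])
s=robot.read_state();print(s,robot.pinch_z)
E
```

```text
scene 490.5256700146352 266.68588853897074 206.5161861179433 [1.187  0.5641 1.2256] [[-0.7133893635199703, 0.7007148088504764, -0.008623959311828971], [0.5679779890319908, 0.5709557980557483, -0.59279885344162], [-0.4104590357048406, -0.4277946158195117, -0.8053043813888564]]
cartridge_center [(0.9, [242.0, 165.0], 290), (0.63, [208.0, 143.0], 331), (0.51, [236.0, 146.0], 283)]
cradle [(0.94, [314.0, 242.0], 2468), (0.45, [303.0, 305.0], 1016)]
spring_seat [(0.6, [304.0, 232.0], 68)]
handle [(0.68, [348.0, 242.0], 515)]
clamp [(0.63, [350.0, 241.0], 476)]
jar [(0.77, [209.0, 121.0], 420)]
wide_filter [(0.58, [184.0, 195.0], 426)]
bottle [(0.98, [300.0, 306.0], 1013)]
brush [(0.89, [227.0, 271.0], 736)]
driver [(0.7, [415.0, 277.0], 341)]
disc [(0.82, [352.0, 324.0], 714)]
stone_a [(0.61, [267.0, 165.0], 92), (0.4, [225.0, 200.0], 76)]
top 402.3043574344412 276.7853275435777 210.2992393476462 [ 0.4597 -0.0112  1.1144] [[0.020092321009775562, -0.9997283079461677, 0.011815622181354726], [-0.9863305352791651, -0.02175350409945393, -0.16333664694522998], [0.163549300861715, -0.00837229660
[... 738 characters left out ...]
5), (0.17, [338.0, 285.0], 140)]
stone_a [(0.48, [337.0, 285.0], 165), (0.4, [332.0, 208.0], 109), (0.27, [163.0, 219.0], 755)]
{'clock': 1.3, 'joints': array([-1.2784,  0.353 ,  1.6334, -0.    ,  1.1552, -0.0024]), 'joint_velocities': array([-0.0017,  0.0022, -0.0001,  0.0003,  0.0012,  0.0003]), 'tau': array([ -0.002 , -59.3765, -33.4573,   0.0699,   0.0158,   0.    ]), 'position': array([ 0.1816, -0.598 ,  0.2146]), 'ee_rot': array([[ 0.9569,  0.2906, -0.    ],
       [ 0.2906, -0.9569,  0.    ],
       [-0.    , -0.    , -1.    ]]), 'wrist_force': array([ 0.5221,  0.2588, -1.2533]), 'ft_torque': array([-0.0321,  0.0134,  0.0075]), 'grip_force': 0.0, 'opening': 0.09186885140202927} 0.0187
```

View pics/scene0.png

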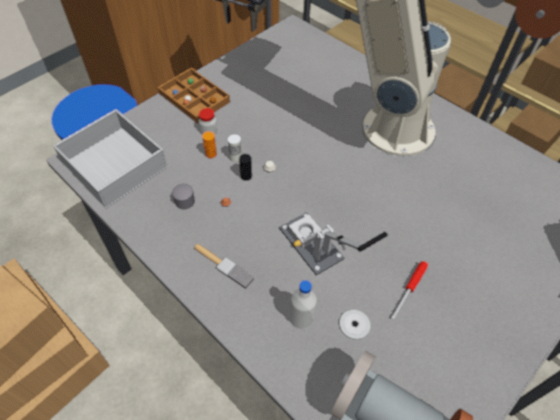

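View pics/top0.png

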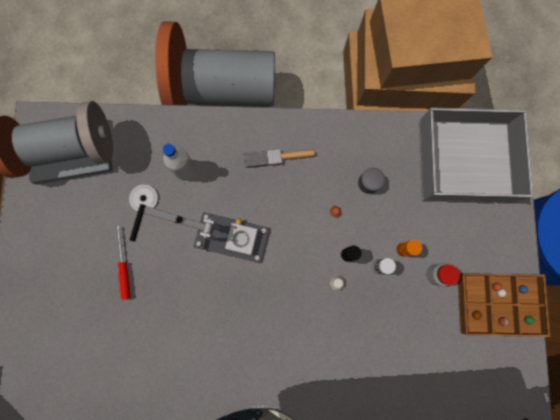

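The white cartridge is at about scene (235,147) / top (387,266). The look-alikes are black at scene (246,167) / top (351,253) and orange at scene (210,145) / top (413,248). The jar has a red lid. I choose the white one and check it in a crop, alongside the station.

```bash
python3 - <<'E'
from h import *
t=cam('top');s=cam('scene')
def crop(c,x0,y0,w,h,k): return cv2.resize(c['img'][y0:y0+h,x0:x0+w],None,fx=k,fy=k,interpolation=cv2.INTER_CUBIC)
a=crop(s,200,125,80,60,5);b=crop(t,340,235,80,60,5)
c=crop(s,275,205,80,60,5);d=crop(t,195,205,80,60,5)
save(np.vstack([np.hstack([a,b]),np.hstack([c,d])]),'crop1.png')
E
```

```text
(no output)
```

View pics/crop1.png

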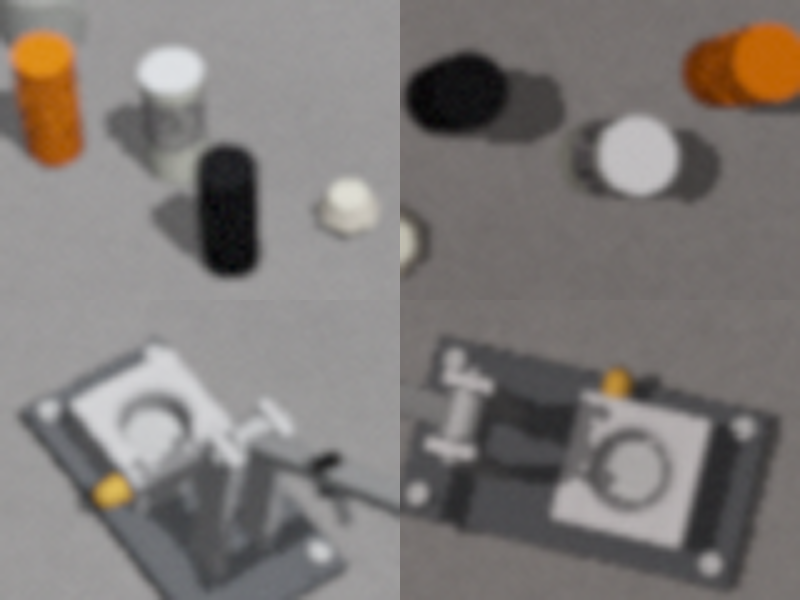

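The top-left and top-right crops confirm the white cartridge: its top disc is at scene (233.8,138.6) and top (387.2,265.6). The station's socket rim is at scene (305.4,229.8) and top (241.0,238.2). The plate corners in the top view are about (202.6,211.6), (270.2,227) and (262.2,262.6).

```bash
python3 - <<'E'
from h import *
np.set_printoptions(precision=4,suppress=True)
t=cam('top');s=cam('scene')
for nm,ps,pt,z in(('cart',(233.8,138.6),(387.2,265.6),.09),('sock',(305.4,229.8),(241.0,238.2),.043)):
    print(nm,at_z(s,ps,z),at_z(t,pt,z),tri(s,ps,t,pt))
A,B,C=[at_z(t,p,.012) for p in((202.6,211.6),(270.2,227.0),(262.2,262.6))]
print(A,B,C,np.linalg.norm(A-B),np.linalg.norm(B-C));d=A-B;e=B-C
print('yaw',np.degrees(np.arctan2(d[1],d[0])),np.degrees(np.arctan2(e[1],e[0]))+90)
# block edges z=.043 from crop
q=[at_z(t,(195+(u-400)/5-.4,205+(v-300)/5-.4),.043) for u,v in((587,392),(712,418),(685,550),(553,518))]
for i in range(4):
    w=q[(i+1)%4]-q[i];print(np.linalg.norm(w),np.degrees(np.arctan2(w[1],w[0])))
print(np.mean(q,0))
# scene plate corners (20,412),(345,565) crop-> z .012
P=[at_z(s,(275+u/5-.4,205+(v-300)/5-.4),.012) for u,v in((20,412),(155,338),(345,565))]
print(P,[at_z(t,p,.004) for p in((337,283.5),(335,211))], at_z(t,(351,253),.045),at_z(t,(413,248),.07))
for n,p,z in(('bottle',(168,150),.19),('jar',(448,275),.085)):print(n,at_z(t,p,z))
E
```

```text
cart [ 0.4936 -0.3062  0.09  ] [ 0.4938 -0.3022  0.09  ] [ 0.4946 -0.3027  0.0927]
sock [0.5635 0.0745 0.043 ] [0.5599 0.0736 0.043 ] [0.5607 0.0733 0.0388]
[0.6343 0.1849 0.012 ] [ 0.5954 -0.0033  0.012 ] [0.4975 0.0162 0.012 ] 0.19215303313540238 0.0997825163457479
yaw 78.32011152879709 78.71922024196085
0.06856136718759458 -100.57808225952982
0.07172374676918454 170.11181181104115
0.07219388558271421 77.64221379332538
0.06953022003467618 -12.83167039429387
[0.5593 0.0724 0.043 ]
[array([ 0.5964, -0.0014,  0.012 ]), array([0.4995, 0.0183, 0.012 ]), array([0.5397, 0.2029, 0.012 ])] [array([ 0.4456, -0.1885,  0.004 ]), array([ 0.6454, -0.1837,  0.004 ])] [ 0.5265 -0.2195  0.045 ] [ 0.5413 -0.3764  0.07  ]
bottle [0.7527 0.2428 0.19  ]
jar [ 0.4735 -0.4579  0.085 ]
```

Request:
apply_moves(hand=[0,0,0,0,0,0,0,0], offset=[[0,0,0],[0,0,0],[0,0,0],[0,0,0],[0,0,0],[0,0,0],[0,0,0],[0,0,0]], twist=[-0.078,-0.078,-0.078,-0.078,-0.078,-0.078,-0.078,-0.078])

```text
clock: 2.17
position: [0.1816, -0.598, 0.2146]
ee_rot: [[0.286, 0.958, -0.0], [0.958, -0.286, 0.0], [0.0, -0.0, -1.0]]
wrist_force: [-0.6, -0.9, 1.0]
opening: 0.0919
grip_force: 0.0
```

Request:
apply_moves(hand=[0,0,0,0,0,0,0,0], offset=[[0,0,0],[0,0,0],[0.88,0.62,0],[0.88,0.62,0],[0.88,0.62,0],[0.88,0.62,0],[0.88,0.62,0],[0.88,0.62,0]], twist=[-0.059,0,0,0,0,0,0,0])

```text
clock: 2.83
position: [0.3001, -0.4866, 0.2147]
ee_rot: [[0.206, 0.979, 0.0], [0.979, -0.206, -0.0], [-0.0, 0.0, -1.0]]
wrist_force: [-0.1, -0.1, 0.2]
opening: 0.092
grip_force: 0.0
```

Request:
apply_moves(hand=[0,0,0,0,0,0,0,0], offset=[[0.88,0.62,0],[0.88,0.62,0],[0.88,0.62,0],[0.88,0.62,0],[0.88,0.62,0],[0.88,0.62,0],[0.88,0.62,0],[0,0,0]], twist=[0,0,0,0,0,0,0,0])

```text
clock: 3.5
position: [0.4394, -0.356, 0.2147]
ee_rot: [[0.203, 0.979, 0.001], [0.979, -0.203, 0.001], [0.001, 0.001, -1.0]]
wrist_force: [-0.0, 0.4, -0.4]
opening: 0.0916
grip_force: 0.0
```

Request:
apply_moves(hand=[0,0,0,0,0,0,0,0], offset=[[0.84,0.571,0],[0.84,0.571,0],[0.84,0.571,0],[0,0,0.8],[0,0,0.8],[0,0,0.8],[0,0,0.8],[0,0,0.8]], twist=[0,0,0,0,0,0,0,0])

```text
clock: 4.17
position: [0.4911, -0.3059, 0.1138]
ee_rot: [[0.205, 0.979, 0.0], [0.979, -0.205, -0.0], [-0.0, 0.0, -1.0]]
wrist_force: [0.2, -0.1, 0.0]
opening: 0.0921
grip_force: 0.0
```

```bash
python3 - <<'E'
from h import *
s=cam('scene');p=robot.read_state()['position'];print(p,proj(s,p))
im=s['img'].copy()
save(cv2.resize(im[80:200,160:320],None,fx=4,fy=4,interpolation=2),'s2.png')
E
```

```text
[ 0.4889944  -0.30466249  0.11002491] [np.float64(234.79515942600344), np.float64(133.65927238038603)]
```

View pics/s2.png

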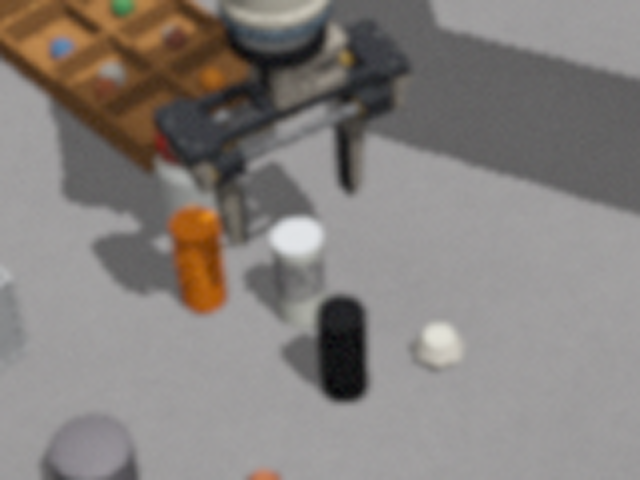

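The open gripper is above the white cartridge. Its fingertips are at about crop (235,235) and (350,185), straddling the cartridge top at (298,238). I apply a small correction and go down.

```bash
python3 - <<'E'
from h import *
P=[]
for i in range(4): cam('top');P.append(robot.read_state()['position'])
print(np.round(P,4),np.mean(P,0))
E
```

```text
[[ 0.4891 -0.3047  0.1118]
 [ 0.4901 -0.3053  0.1136]
 [ 0.4911 -0.3058  0.1148]
 [ 0.4917 -0.3061  0.1156]] [ 0.4904973  -0.30548841  0.11393102]
```

Request:
apply_moves(hand=[0,0,0,0,0,0,0,0], offset=[[0.13,0.055,0],[0,0,0.5],[0,0,0.5],[0,0,0.5],[0,0,0.5],[0,0,0.5],[0,0,0.4],[0,0,0.25]], twist=[0,0,0,0,0,0,0,0])

```text
clock: 5.08
position: [0.4925, -0.3021, 0.0338]
ee_rot: [[0.202, 0.979, -0.002], [0.979, -0.202, 0.001], [0.001, -0.002, -1.0]]
wrist_force: [0.9, -1.0, -0.3]
opening: 0.0918
grip_force: 0.0
```

Request:
apply_moves(hand=[0.3,0.4,0.5,0.6,0.7,0.8,0.8,0.8], offset=[[0,0,0],[0,0,0],[0,0,0],[0,0,0],[0,0,0],[0,0,0],[0,0,0],[0,0,0]], twist=[0,0,0,0,0,0,0,0], squeeze=15)

```text
clock: 5.75
position: [0.4933, -0.3027, 0.0361]
ee_rot: [[0.202, 0.979, 0.0], [0.979, -0.202, -0.0], [-0.0, 0.0, -1.0]]
wrist_force: [-1.2, 0.8, 1.4]
opening: 0.0405
grip_force: 1.1
```

Request:
apply_moves(hand=[1,1,1,1,1,1,1,1], offset=[[0,0,0],[0,0,0],[0,0,0],[0,0,-0.2],[0,0,-0.5],[0,0,-0.8],[0,0,-0.8],[0,0,-0.8]], twist=[0,0,0,0,0,0,0,0], squeeze=20)

```text
clock: 6.42
position: [0.4932, -0.3025, 0.1149]
ee_rot: [[0.202, 0.979, -0.0], [0.979, -0.202, 0.0], [0.0, -0.0, -1.0]]
wrist_force: [-0.4, -0.9, -1.1]
opening: 0.0393
grip_force: 20.0
```

Request:
apply_moves(hand=[1,1,1,1], offset=[[0,0,-0.8],[0,0,-0.8],[0,0,0],[0,0,0]], twist=[0,0,0,0])

```text
clock: 6.75
position: [0.494, -0.303, 0.1548]
ee_rot: [[0.202, 0.979, 0.002], [0.979, -0.202, -0.001], [-0.001, 0.003, -1.0]]
wrist_force: [-0.0, 1.3, -1.5]
opening: 0.0398
grip_force: 20.0
```

Request:
apply_moves(hand=[1,1,1,1,1,1,1,1], offset=[[0.4,0,0],[0.8,0,0],[0.9,0,0],[0.9,0,0],[0.9,0,0],[0.9,0,0],[0.9,0,0],[0.9,0,0]], twist=[0,0,0,0,0,0,0,0])

```text
clock: 7.42
position: [0.5256, -0.139, 0.1518]
ee_rot: [[0.202, 0.979, -0.003], [0.979, -0.202, 0.001], [0.0, -0.003, -1.0]]
wrist_force: [0.1, -0.4, -1.2]
opening: 0.04
grip_force: 20.0
```

Request:
apply_moves(hand=[1,1,1,1,1,1,1,1], offset=[[0.9,-0.1,0],[0.9,-0.1,0],[0.9,-0.1,0],[0.9,-0.1,0],[0.9,-0.06,0],[0.9,0,0],[0.9,0,0],[0.9,0,0]], twist=[0,0,0,0,0,0,0,0])

```text
clock: 8.08
position: [0.5504, 0.0393, 0.1518]
ee_rot: [[0.202, 0.979, -0.003], [0.979, -0.202, -0.0], [-0.001, -0.003, -1.0]]
wrist_force: [-0.6, 0.2, -0.9]
opening: 0.0398
grip_force: 20.0
```

Request:
apply_moves(hand=[1,1,1,1,1,1], offset=[[0.9,0,0],[0.5,0,0],[0.1,0,0],[0,0,0],[0,0,0],[0,0,0]], twist=[0,0,0,0,0,0])

```text
clock: 8.58
position: [0.5588, 0.0734, 0.153]
ee_rot: [[0.202, 0.979, -0.001], [0.979, -0.202, -0.0], [-0.001, -0.001, -1.0]]
wrist_force: [0.1, 0.2, -1.1]
opening: 0.0399
grip_force: 20.0
```

```bash
python3 - <<'E'
from h import *
s=cam('scene');t=cam('top');p=robot.read_state();print(p['position'],p['ee_rot'],p['wrist_force'],proj(s,[.56,.0735,.043]),proj(t,[.56,.0735,.043]))
for n in('scene','top'):
    for k in('cartridge_center','handle'):
        print(n,k,[(round(float(o['score']),2),np.round(o['point'],1).tolist(),int(np.sum(o['region']))) for o in outline_of(n,k)][:5])
a=cv2.resize(s['img'][160:300,240:400],None,fx=4,fy=4,interpolation=2)
save(a,'s3.png')
E
```

```text
[0.55899527 0.0733918  0.15328276] [[ 2.02877163e-01  9.79204167e-01 -2.36447309e-04]
 [ 9.79204173e-01 -2.02877204e-01 -1.66726310e-04]
 [-2.11228866e-04 -1.97705231e-04 -9.99999958e-01]] [-0.19085872 -0.15679361 -1.35368678] [np.float64(305.9763263077977), np.float64(228.90042049934362)] [np.float64(241.04195113161546), np.float64(238.14675251156027)]
scene cartridge_center [(0.86, [243.6, 161.9], 267), (0.62, [309.9, 206.1], 286), (0.61, [206.0, 142.7], 329)]
scene handle [(0.69, [347.5, 240.4], 492)]
top cartridge_center [(0.86, [352.6, 253.1], 285), (0.71, [411.7, 246.1], 331)]
top handle [(0.79, [139.9, 213.9], 434)]
```

View pics/s3.png

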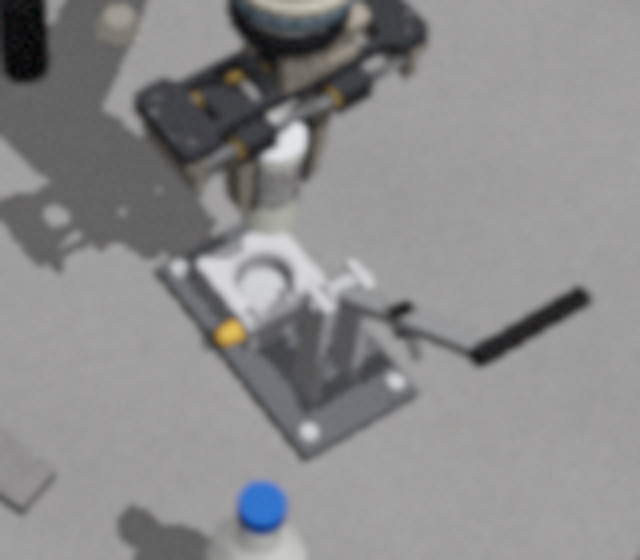

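The cartridge hangs in the gripper with its foot at about crop (271,222), i.e. scene (307.5,215). The socket rim is at crop (262,282). The handle bar runs from about (480,357) to (588,297).

```bash
python3 - <<'E'
from h import *
s=cam('scene');p=robot.read_state()['position'];print(p)
b=p[2]-.036
for dy in(-.005,0,.005): print(dy,proj(s,[p[0]+.2*dy,p[1]+.98*dy,b]),proj(s,[p[0]+.2*dy,p[1]+.98*dy,b+.09]))
def hull(dy):
    a=np.linspace(0,2*np.pi,60);c=[p[0]+.2*dy,p[1]+.98*dy]
    pts=[proj(s,[c[0]+.02*np.cos(q),c[1]+.02*np.sin(q),z]) for z in(b,b+.09) for q in a]
    return cv2.convexHull(np.array(pts,np.float32))
o=[o for o in outline_of('scene','cartridge_center') if abs(o['point'][0]-310)<8][0]
r=o['region'];ys,xs=np.nonzero(r);print(xs.min(),xs.max(),ys.min(),ys.max())
im=s['img'][160:300,240:400];im=cv2.resize(im,None,fx=4,fy=4,interpolation=2)
for y in range(ys.min(),ys.max()+1,2): print(y,xs[ys==y].min(),xs[ys==y].max(),end=' | ')
for dy in(-.005,0,.005):
    h=hull(dy)[:,0];print(dy,h.min(0),h.max(0))
for y in(206,210,214,218):print(y,s['img'][y,296:322].mean(1).astype(int).tolist())
E
```

```text
[0.55923623 0.07398421 0.15340775]
-0.005 [np.float64(306.7370194981943), np.float64(212.69134690338421)] [np.float64(308.6923658851407), np.float64(192.74857372712188)]
0 [np.float64(307.79208057819403), np.float64(213.91683117088255)] [np.float64(309.8106348964318), np.float64(194.00422143981584)]
0.005 [np.float64(308.8510386163363), np.float64(215.14684186911106)] [np.float64(310.9332673285385), np.float64(195.2647686170494)]
301 315 192 218
192 312 313 | 194 310 315 | 196 309 315 | 198 307 315 | 200 305 315 | 202 305 314 | 204 304 314 | 206 304 314 | 208 304 314 | 210 303 313 | 212 302 313 | 214 301 312 | 216 301 311 | 218 304 309 | -0.005 [299.53156 186.80461] [316.3117  218.59062]
0 [300.57254 188.03734] [317.44516 219.83783]
0.005 [301.61737 189.27483] [318.58307 221.08969]
206 [114, 73, 61, 74, 95, 103, 99, 80, 78, 91, 105, 112, 120, 123, 126, 129, 124, 114, 114, 129, 141, 153, 155, 156, 155, 154]
210 [151, 130, 100, 86, 96, 102, 87, 76, 87, 101, 109, 113, 119, 124, 128, 131, 128, 132, 142, 152, 155, 155, 155, 156, 156, 155]
214 [159, 160, 156, 149, 126, 111, 116, 129, 138, 145, 152, 158, 163, 166, 167, 168, 164, 159, 157, 155, 156, 155, 156, 155, 156, 156]
218 [121, 117, 117, 118, 130, 153, 173, 185, 182, 180, 177, 180, 182, 188, 191, 189, 176, 165, 158, 157, 158, 158, 155, 155, 156, 155]
```

Request:
apply_moves(hand=[1,1,1,1,1,1,1,1], offset=[[0.1,0.02,0.3],[0,0,0.6],[0,0,0.6],[0,0,0.5],[0,0,0.4],[0,0,0.2],[0,0,0],[0,0,0]], twist=[0,0,0,0,0,0,0,0])

```text
clock: 9.65
position: [0.5603, 0.0768, 0.0883]
ee_rot: [[0.202, 0.979, -0.0], [0.979, -0.202, -0.0], [-0.0, -0.0, -1.0]]
wrist_force: [-0.4, -0.5, -0.6]
opening: 0.0398
grip_force: 20.0
```

```bash
python3 - <<'E'
from h import *
s=cam('scene');p=robot.read_state();print(p['position'],p['wrist_force'])
a=cv2.resize(s['img'][195:255,275:355],None,fx=8,fy=8,interpolation=2)
save(a,'s4.png')
E
```

```text
[0.56062903 0.07678106 0.08872031] [ 0.12038734  0.24601077 -1.30614178]
```

View pics/s4.png

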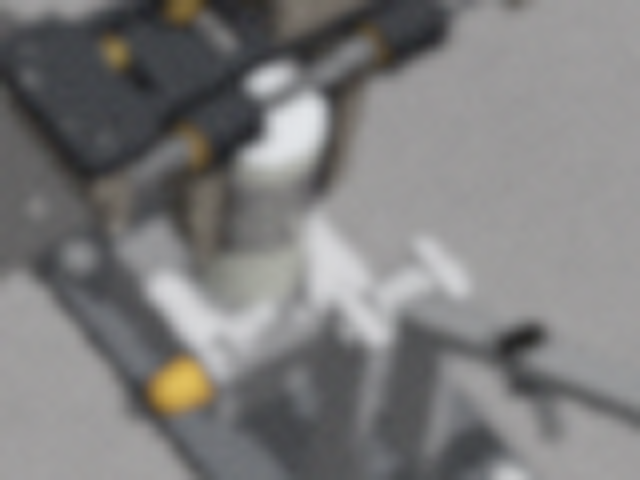

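The foot of the cartridge sits just over the socket, with edges at about crop 212 to 302 and its lowest point near row 308. I compare this with the model.

```bash
python3 - <<'E'
from h import *
s=cam('scene');p=robot.read_state()['position'];b=p[2]-.036
a=np.linspace(0,2*np.pi,90)
def foot(cx,cy):
    h=np.array([proj(s,[cx+r*np.cos(q),cy+r*np.sin(q),z]) for r,z in((.02,b+.003),(.017,b)) for q in a]);
    side=np.array([proj(s,[cx+.02*np.cos(q),cy+.02*np.sin(q),b+.012]) for q in a])
    return h[:,1].max(),side[:,0].min(),side[:,0].max(),side[:,1].mean()
print('meas low row',195+308/8-.44,'edges',275+212/8-.44,275+302/8-.44)
for dx in(-.004,0,.004):
    print('tool x',dx,np.round(foot(p[0]+.2*dx,p[1]+.98*dx),1))
    print('tool y',dx,np.round(foot(p[0]+.98*dx,p[1]-.2*dx),1))
# measured foot edges by gradient
g=cv2.GaussianBlur(s['img'],(3,3),0).astype(int)
for r in(224,226,228,230,232,234,236):print(r,g[r,296:320].tolist() if 0 else g[r,296:320].mean(1).astype(int).tolist())
sc=at_z(s,(305.4,229.8),.043);print(sc)
E
```

```text
meas low row 233.06 edges 301.06 312.31
tool x -0.004 [232.1 299.3 313.3 224.6]
tool y -0.004 [232.4 301.2 315.2 224.9]
tool x 0 [233.1 300.1 314.1 225.5]
tool y 0 [233.1 300.1 314.1 225.5]
tool x 0.004 [234.1 300.9 314.9 226.5]
tool y 0.004 [233.7 298.9 313.  226.2]
224 [121, 100, 90, 95, 100, 94, 85, 85, 97, 109, 117, 122, 125, 127, 129, 139, 159, 183, 200, 202, 193, 178, 165, 159]
226 [141, 130, 116, 109, 106, 100, 98, 103, 113, 123, 130, 136, 141, 147, 153, 158, 168, 185, 201, 210, 210, 204, 192, 178]
228 [159, 145, 125, 110, 107, 114, 123, 132, 141, 149, 155, 160, 163, 165, 165, 161, 161, 175, 196, 209, 213, 212, 209, 200]
230 [199, 188, 166, 143, 129, 127, 131, 138, 146, 153, 159, 164, 167, 167, 163, 153, 150, 168, 192, 206, 207, 206, 205, 201]
232 [205, 208, 202, 187, 168, 153, 146, 145, 150, 160, 171, 179, 178, 169, 156, 146, 146, 160, 178, 183, 182, 187, 195, 194]
234 [173, 198, 209, 209, 203, 193, 182, 175, 177, 186, 194, 194, 184, 167, 154, 155, 160, 159, 152, 139, 133, 146, 172, 192]
236 [125, 161, 190, 205, 207, 200, 192, 192, 195, 195, 188, 175, 161, 152, 148, 147, 144, 136, 122, 108, 106, 123, 146, 163]
[0.56347475 0.07445081 0.043     ]
```

Request:
apply_moves(hand=[1,1,1,1,1,1,1], offset=[[0,0,0.12],[0,0,0.12],[0,0,0.1],[0,0,0.08],[0,0,0.06],[0,0,0],[0,0,0]], twist=[0,0,0,0,0,0,0])

```text
clock: 10.33
position: [0.5598, 0.0763, 0.0768]
ee_rot: [[0.202, 0.979, -0.001], [0.979, -0.202, -0.001], [-0.001, -0.001, -1.0]]
wrist_force: [-4.0, -2.9, 8.6]
opening: 0.0397
grip_force: 20.0
```

Request:
apply_moves(hand=[1,1,1,1,1], offset=[[-0.03,-0.03,-0.06],[-0.03,-0.03,0],[0,0,0.06],[0,0,0],[0,0,0]], twist=[0,0,0,0,0])

```text
clock: 10.75
position: [0.5583, 0.0755, 0.0761]
ee_rot: [[0.202, 0.979, -0.0], [0.979, -0.202, -0.0], [-0.0, -0.0, -1.0]]
wrist_force: [-0.1, 0.4, 0.1]
opening: 0.0397
grip_force: 20.0
```

Request:
apply_moves(hand=[1,1,1,1,1], offset=[[0,0,0.06],[0,0,0.06],[0,0,0.04],[0,0,0],[0,0,0]], twist=[0,0,0,0,0])

```text
clock: 11.17
position: [0.5582, 0.0754, 0.0721]
ee_rot: [[0.202, 0.979, -0.0], [0.979, -0.202, -0.0], [-0.0, -0.0, -1.0]]
wrist_force: [-0.3, -1.7, -1.3]
opening: 0.0397
grip_force: 20.0
```

Request:
apply_moves(hand=[1,1,1,1,1,1,1], offset=[[-0.02,0,0.06],[0,0,0.06],[0,0,0.06],[0,0,0.06],[0,0,0.06],[0,0,0],[0,0,0]], twist=[0,0,0,0,0,0,0])

```text
clock: 11.75
position: [0.5582, 0.0751, 0.0646]
ee_rot: [[0.202, 0.979, -0.0], [0.979, -0.202, 0.0], [-0.0, -0.0, -1.0]]
wrist_force: [-0.1, -0.7, -2.2]
opening: 0.0399
grip_force: 20.0
```

Request:
apply_moves(hand=[1,1,1,1], offset=[[0,0,0.04],[0,0,0.03],[0,0,0],[0,0,0]], twist=[0,0,0,0])

```text
clock: 12.08
position: [0.5584, 0.0751, 0.0631]
ee_rot: [[0.202, 0.979, 0.0], [0.979, -0.202, 0.0], [0.0, 0.0, -1.0]]
wrist_force: [-0.4, -0.5, -0.9]
opening: 0.0399
grip_force: 20.0
```

Request:
apply_moves(hand=[1,1,1,1], offset=[[0,0,0.04],[0,0,0],[0,0,0],[0,0,0]], twist=[0,0,0,0])

```text
clock: 12.42
position: [0.5584, 0.0751, 0.0622]
ee_rot: [[0.202, 0.979, 0.0], [0.979, -0.202, 0.0], [0.0, 0.0, -1.0]]
wrist_force: [-1.3, -2.0, 3.0]
opening: 0.0395
grip_force: 20.0
```

Request:
apply_moves(hand=[0.5,0.4,0.3,0.2,0.2,0.2,0.2,0.2], offset=[[0,0,0],[0,0,0],[0,0,0],[0,0,0],[0,0,0],[0,0,0],[0,0,-0.2],[0,0,-0.5]], twist=[0,0,0,0,0,0,0,0])

```text
clock: 13.08
position: [0.5572, 0.0749, 0.0787]
ee_rot: [[0.202, 0.979, -0.003], [0.979, -0.202, -0.0], [-0.001, -0.003, -1.0]]
wrist_force: [-0.2, -0.1, 0.2]
opening: 0.0734
grip_force: 0.0
```

Request:
apply_moves(hand=[0.2,0.2,0.2,0.2,0.2,0.2,0.2,0.2], offset=[[0,0,-0.8],[0,0,-0.9],[0,0,-0.9],[0,0,-0.9],[0,0,-0.9],[0,0,-0.9],[0,0,-0.9],[0,0,-0.9]], twist=[0,0,0,0,0,0,0,0])

```text
clock: 13.75
position: [0.5581, 0.075, 0.2587]
ee_rot: [[0.202, 0.979, 0.0], [0.979, -0.202, 0.0], [0.0, 0.0, -1.0]]
wrist_force: [-0.4, 0.4, -0.3]
opening: 0.0733
grip_force: 0.0
```

```bash
python3 - <<'E'
from h import *
s=cam('scene');t=cam('top');p=robot.read_state();print(p['position'],p['wrist_force'],p['joints'])
xs=np.array([.2016,.9795,0]);ys=np.array([-.9795,.2016,0]);O=np.array([.559,.0745,0]);z=np.array([0,0,1])
for q in(2.3,2.4,2.5,2.6):
    def H(v,L=.17): return O+xs*(.08-L*np.cos(q))+z*(.123+L*np.sin(q))+ys*v
    print(q,H(.045),[np.round(proj(c,H(v)),1).tolist() for c in(s,t) for v in(.008,.075)])
a=cv2.resize(s['img'][180:270,280:400],None,fx=5,fy=5,interpolation=2)
b=cv2.resize(t['img'][180:270,110:270],None,fx=3.75,fy=3.75,interpolation=2)
b=cv2.resize(b,(600,338));save(np.hstack([a[:450,:],]),'s5.png');save(b,'t5.png')
E
```

```text
[0.56032159 0.07532518 0.26134946] [0.40577861 0.12074666 0.21654233] [1.30956210e-01 2.14191340e-01 1.71547223e+00 3.62535556e-05
 1.20541423e+00 3.34109122e-01]
2.3 [0.55388511 0.27287695 0.24976989] [[361.9, 235.7], [383.6, 222.9], [145.7, 213.3], [137.1, 243.5]]
2.4 [0.55632246 0.28471911 0.23782874] [[364.4, 242.0], [386.0, 229.1], [142.1, 213.0], [133.6, 242.7]]
2.5 [0.55850729 0.29533443 0.22474026] [[366.5, 248.2], [388.0, 235.3], [139.2, 212.8], [130.8, 242.1]]
2.6 [0.56041779 0.30461683 0.21063523] [[368.2, 254.1], [389.5, 241.1], [137.2, 212.9], [128.9, 241.7]]
```

View pics/s5.png

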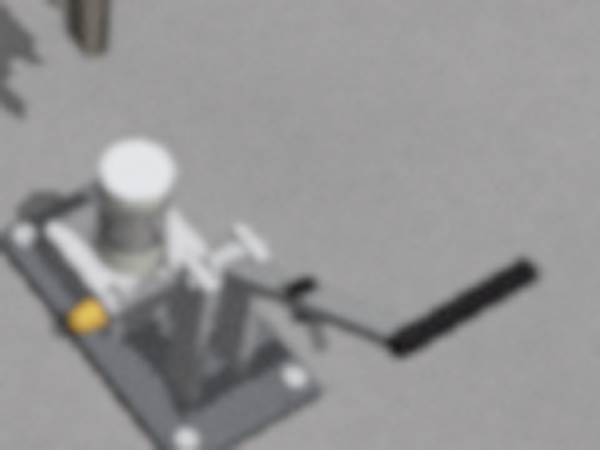

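View pics/t5.png

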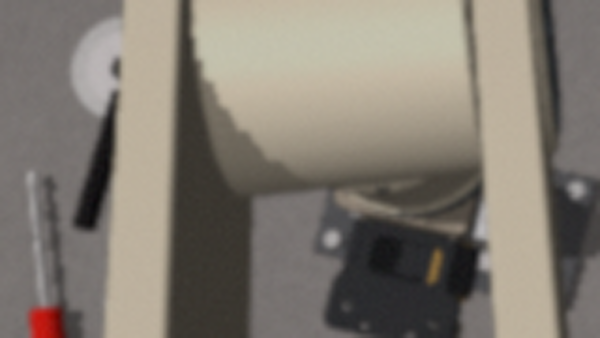

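The cartridge stands upright in the socket, with its top at crop (138,170). The handle bar ends at scene (359,249) and (385.6,233.2), so the lever angle is about 2.45. Next I turn the gripper a quarter turn so it straddles the bar.

Request:
apply_moves(hand=[0,0,0,0,0,0,0,0], offset=[[0,0,-0.8],[0,0,0],[0,0,0],[0,0,0],[0,0,0],[0,0,0],[0,0,0],[0,0,0]], twist=[-0.077,-0.077,-0.077,-0.077,-0.077,-0.077,-0.077,-0.077])

```text
clock: 14.52
position: [0.5579, 0.075, 0.2764]
ee_rot: [[-0.696, 0.718, -0.001], [0.718, 0.696, -0.0], [0.001, -0.001, -1.0]]
wrist_force: [0.6, -0.5, -0.7]
opening: 0.0918
grip_force: 0.0
```

Request:
apply_moves(hand=[0,0,0,0,0,0,0,0], offset=[[0,0,0],[0,0,0],[0,0,0],[0,0,0],[0,0,0],[0,0,0],[0.2,0.7,0],[0.2,0.8,0]], twist=[-0.077,-0.077,-0.077,-0.077,-0.076,0,0,0])

```text
clock: 15.18
position: [0.5558, 0.1133, 0.2766]
ee_rot: [[-0.978, 0.208, -0.001], [0.208, 0.978, -0.0], [0.001, -0.0, -1.0]]
wrist_force: [-0.2, -0.8, -0.1]
opening: 0.0918
grip_force: 0.0
```

Request:
apply_moves(hand=[0,0,0,0,0,0,0,0], offset=[[0.2,0.9,0],[0.2,0.9,0],[0.2,0.9,0],[0.2,0.9,0],[0.2,0.9,0],[0.2,0.9,0],[0.2,0.9,0],[0.2,0.6,0]], twist=[0,0,0,0,0,0,0,0])

```text
clock: 15.85
position: [0.5514, 0.2926, 0.2765]
ee_rot: [[-0.979, 0.205, -0.001], [0.205, 0.979, 0.0], [0.001, 0.0, -1.0]]
wrist_force: [0.4, -0.1, -0.0]
opening: 0.0914
grip_force: 0.0
```

Request:
apply_moves(hand=[0,0,0], offset=[[0,0,0],[0,0,0],[0,0,0]], twist=[0,0,0])

```text
clock: 16.1
position: [0.5516, 0.29, 0.2768]
ee_rot: [[-0.979, 0.203, -0.0], [0.203, 0.979, -0.001], [0.0, -0.001, -1.0]]
wrist_force: [0.6, -0.0, 0.8]
opening: 0.092
grip_force: 0.0
```

Request:
apply_moves(hand=[0,0,0,0,0,0,0,0], offset=[[0,0,0.4],[0,0,0.5],[0,0,0.5],[0,0,0.5],[0,0,0.4],[0,0,0.28],[0,0,0],[0,0,0]], twist=[0,0,0,0,0,0,0,0])

```text
clock: 16.77
position: [0.5516, 0.2907, 0.2121]
ee_rot: [[-0.979, 0.202, -0.001], [0.202, 0.979, -0.0], [0.001, -0.001, -1.0]]
wrist_force: [-0.0, 0.5, 0.7]
opening: 0.0917
grip_force: 0.0
```

Request:
apply_moves(hand=[0.3,0.5,0.7,0.75,0.8,0.9,1,1], offset=[[0,0,0],[0,0,0],[0,0,0],[0,0,0],[0,0,0],[0,0,0],[0,0,0],[0,0,0]], twist=[0,0,0,0,0,0,0,0], squeeze=8)

```text
clock: 17.43
position: [0.5517, 0.2908, 0.2126]
ee_rot: [[-0.979, 0.202, -0.0], [0.202, 0.979, 0.0], [0.0, 0.0, -1.0]]
wrist_force: [-0.5, -0.1, 0.8]
opening: 0.0407
grip_force: 0.0
```

Request:
apply_moves(hand=[1,1,1,1], offset=[[0,0,0],[0,0,0],[0,0,0],[0,0,0]], twist=[0,0,0,0])

```text
clock: 17.77
position: [0.5521, 0.2921, 0.2129]
ee_rot: [[-0.979, 0.202, 0.001], [0.202, 0.979, 0.003], [-0.0, 0.003, -1.0]]
wrist_force: [-0.3, 13.9, -0.0]
opening: 0.0138
grip_force: 6.3
```

```bash
python3 - <<'E'
import numpy as np
q=np.concatenate([[2.45,2.42,2.37],np.arange(2.29,0.4,-0.085),[.41]])
x=.17*-np.cos(q);z=.17*np.sin(q)
dy=np.diff(x)/.025;dz=-np.diff(z)/.025
# rounding with carry
o=[];cy=cz=0
for a,b in zip(dy,dz):
    ry=round(a+cy,2);rz=round(b+cz,2);cy+=a-ry;cz+=b-rz;o.append([0,float(ry),float(rz)])
for i in range(0,len(o),8):print(round(q[min(i+8,len(q)-1)],3),o[i:i+8])
E
```

```text
1.865 [[0, -0.13, -0.16], [0, -0.23, -0.24], [0, -0.4, -0.38], [0, -0.45, -0.36], [0, -0.48, -0.32], [0, -0.5, -0.28], [0, -0.53, -0.24], [0, -0.55, -0.19]]
1.185 [[0, -0.56, -0.14], [0, -0.57, -0.1], [0, -0.57, -0.05], [0, -0.58, 0.0], [0, -0.57, 0.05], [0, -0.57, 0.1], [0, -0.56, 0.15], [0, -0.55, 0.2]]
0.505 [[0, -0.52, 0.24], [0, -0.51, 0.28], [0, -0.47, 0.33], [0, -0.45, 0.36], [0, -0.42, 0.4], [0, -0.38, 0.44], [0, -0.34, 0.46], [0, -0.3, 0.5]]
0.41 [[0, -0.26, 0.51], [0, -0.02, 0.07]]
```

Request:
apply_moves(hand=[1,1,1,1,1,1,1,1], offset=[[0,-0.13,-0.16],[0,-0.23,-0.24],[0,-0.4,-0.38],[0,-0.45,-0.36],[0,-0.48,-0.32],[0,-0.5,-0.28],[0,-0.53,-0.24],[0,-0.55,-0.19]], twist=[0,0,0,0,0,0,0,0], squeeze=12)

```text
clock: 18.43
position: [0.5363, 0.2145, 0.2701]
ee_rot: [[-0.979, 0.201, 0.004], [0.202, 0.979, 0.008], [-0.003, 0.009, -1.0]]
wrist_force: [-3.0, 12.9, 10.9]
opening: 0.0135
grip_force: 12.0
```

Request:
apply_moves(hand=[1,1,1,1,1,1,1,1], offset=[[0,-0.56,-0.14],[0,-0.57,-0.1],[0,-0.57,-0.05],[0,-0.58,0],[0,-0.57,0.05],[0,-0.57,0.1],[0,-0.56,0.15],[0,-0.55,0.2]], twist=[0,0,0,0,0,0,0,0])

```text
clock: 19.1
position: [0.5125, 0.1008, 0.2627]
ee_rot: [[-0.979, 0.202, 0.002], [0.202, 0.979, 0.003], [-0.001, 0.003, -1.0]]
wrist_force: [-0.9, 6.6, 4.9]
opening: 0.0134
grip_force: 12.0
```

Request:
apply_moves(hand=[1,1,1,1,1,1,1,1], offset=[[0,-0.52,0.24],[0,-0.51,0.28],[0,-0.47,0.33],[0,-0.45,0.36],[0,-0.42,0.4],[0,-0.38,0.44],[0,-0.34,0.46],[0,-0.3,0.5]], twist=[0,0,0,0,0,0,0,0])

```text
clock: 19.77
position: [0.4953, 0.0173, 0.1866]
ee_rot: [[-0.979, 0.202, 0.001], [0.202, 0.979, 0.002], [-0.0, 0.002, -1.0]]
wrist_force: [-0.6, 7.3, 4.7]
opening: 0.0138
grip_force: 12.0
```

Request:
apply_moves(hand=[1,1,1,1], offset=[[0,-0.18,0.4],[0,-0.1,0.24],[0,0,0],[0,0,0]], twist=[0,0,0,0])

```text
clock: 20.1
position: [0.4935, 0.0095, 0.1698]
ee_rot: [[-0.979, 0.202, -0.001], [0.202, 0.979, -0.001], [0.001, -0.001, -1.0]]
wrist_force: [1.1, -3.3, -6.7]
opening: 0.0133
grip_force: 12.0
```

Request:
apply_moves(hand=[1,1,1,1,1,1,1,1], offset=[[0,-0.06,0.15],[0,-0.05,0.15],[0,-0.05,0.15],[0,-0.05,0.15],[0,-0.04,0.14],[0,0,0],[0,0,0],[0,0,0]], twist=[0,0,0,0,0,0,0,0], squeeze=25)

```text
clock: 20.77
position: [0.4923, 0.0034, 0.152]
ee_rot: [[-0.98, 0.201, -0.001], [0.201, 0.98, -0.001], [0.0, -0.001, -1.0]]
wrist_force: [-2.9, -4.8, -0.3]
opening: 0.0132
grip_force: 25.0
```

Request:
apply_moves(hand=[1,1,1,1,1,1], offset=[[0,-0.02,0.08],[0,-0.02,0.08],[0,-0.02,0.08],[0,-0.02,0.08],[0,0,0],[0,0,0]], twist=[0,0,0,0,0,0])

```text
clock: 21.27
position: [0.4919, 0.0013, 0.1443]
ee_rot: [[-0.98, 0.201, -0.001], [0.201, 0.98, -0.001], [0.0, -0.001, -1.0]]
wrist_force: [-2.9, -5.8, 3.8]
opening: 0.0127
grip_force: 25.0
```

Request:
apply_moves(hand=[1,1,1,1,1,1], offset=[[0,-0.02,0.08],[0,-0.01,0.08],[0,-0.01,0.08],[0,0,0],[0,0,0],[0,0,0]], twist=[0,0,0,0,0,0])

```text
clock: 21.77
position: [0.4915, -0.0, 0.1382]
ee_rot: [[-0.98, 0.201, -0.001], [0.201, 0.98, -0.002], [0.0, -0.002, -1.0]]
wrist_force: [-3.2, -8.7, 3.1]
opening: 0.0132
grip_force: 25.0
```

Request:
apply_moves(hand=[1,1,1,1,1,1], offset=[[0,-0.03,0.08],[0,-0.02,0.08],[0,-0.01,0.08],[0,0,0],[0,0,0],[0,0,0]], twist=[0,0,0,0,0,0])

```text
clock: 22.27
position: [0.4913, -0.0012, 0.1322]
ee_rot: [[-0.98, 0.201, -0.001], [0.201, 0.98, -0.001], [0.001, -0.001, -1.0]]
wrist_force: [-2.4, -6.5, 3.0]
opening: 0.0132
grip_force: 25.0
```

Request:
apply_moves(hand=[1,1,1,1,1,1], offset=[[0,-0.02,0.08],[0,-0.01,0.08],[0,-0.01,0.08],[0,0,0],[0,0,0],[0,0,0]], twist=[0,0,0,0,0,0])

```text
clock: 22.77
position: [0.4911, -0.0022, 0.1262]
ee_rot: [[-0.98, 0.201, -0.001], [0.201, 0.98, -0.001], [0.0, -0.001, -1.0]]
wrist_force: [-3.8, -5.5, 2.9]
opening: 0.0132
grip_force: 25.0
```

Request:
apply_moves(hand=[1,1,1,1,1], offset=[[0,-0.01,0.08],[0,0,0.08],[0,0,0],[0,0,0],[0,0,0]], twist=[0,0,0,0,0])

```text
clock: 23.18
position: [0.491, -0.0027, 0.1222]
ee_rot: [[-0.98, 0.201, -0.001], [0.201, 0.98, -0.002], [0.001, -0.002, -1.0]]
wrist_force: [-3.8, -8.4, 3.1]
opening: 0.0132
grip_force: 25.0
```

Request:
apply_moves(hand=[1,1,1,1,1], offset=[[0,0,0.08],[0,0,0.08],[0,0,0],[0,0,0],[0,0,0]], twist=[0,0,0,0,0])

```text
clock: 23.6
position: [0.4909, -0.0031, 0.1181]
ee_rot: [[-0.98, 0.201, -0.001], [0.201, 0.98, -0.002], [0.001, -0.003, -1.0]]
wrist_force: [-3.1, -9.9, 2.9]
opening: 0.0128
grip_force: 25.0
```

Request:
apply_moves(hand=[1,1,1,1,1], offset=[[0,-0.03,0.08],[0,-0.01,0.08],[0,0,0],[0,0,0],[0,0,0]], twist=[0,0,0,0,0])

```text
clock: 24.02
position: [0.4908, -0.0035, 0.1141]
ee_rot: [[-0.98, 0.201, -0.001], [0.201, 0.98, -0.001], [0.001, -0.002, -1.0]]
wrist_force: [-2.6, -7.0, 2.3]
opening: 0.0133
grip_force: 25.0
```

Request:
apply_moves(hand=[1,1,1,1,1], offset=[[0,-0.01,0.08],[0,0,0.08],[0,0,0],[0,0,0],[0,0,0]], twist=[0,0,0,0,0])

```text
clock: 24.43
position: [0.4908, -0.0037, 0.1101]
ee_rot: [[-0.98, 0.201, -0.001], [0.201, 0.98, -0.001], [0.001, -0.002, -1.0]]
wrist_force: [-3.0, -6.6, 2.9]
opening: 0.0129
grip_force: 25.0
```

Request:
apply_moves(hand=[1,1,1,1,1], offset=[[0,0,0.08],[0,0,0.08],[0,0,0],[0,0,0],[0,0,0]], twist=[0,0,0,0,0])

```text
clock: 24.85
position: [0.4907, -0.0039, 0.1061]
ee_rot: [[-0.98, 0.201, -0.001], [0.201, 0.98, -0.002], [0.001, -0.002, -1.0]]
wrist_force: [-3.0, -8.7, 1.8]
opening: 0.0131
grip_force: 25.0
```

```bash
python3 - <<'E'
from h import *
s=cam('scene');p=robot.read_state();print(p['position'],p['wrist_force'])
save(cv2.resize(s['img'][170:260,240:360],None,fx=6,fy=6,interpolation=2),'s6.png')
E
```

```text
[ 0.49070648 -0.00390953  0.10605311] [-2.76166238 -7.60012098  2.80195374]
```

View pics/s6.png

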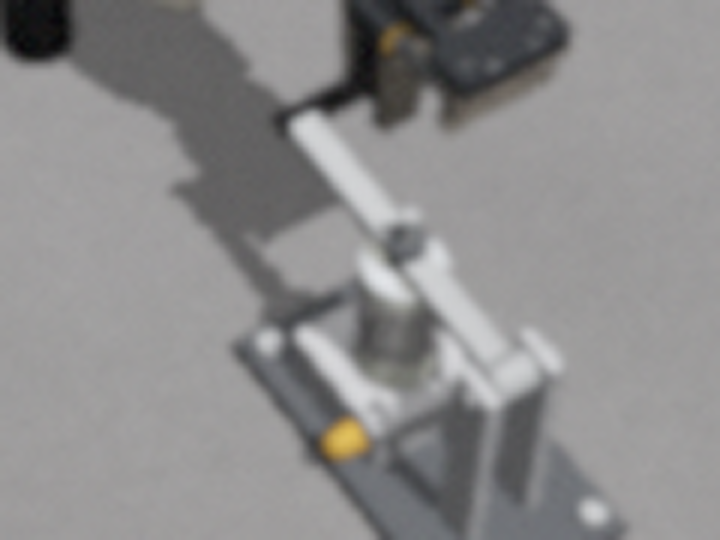

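The lever lies over the cartridge, foot near its top. Its handle end is at about crop (303,122), scene (290,190). I check whether the lever followed the hand.

```bash
python3 - <<'E'
from h import *
s=cam('scene')
xs=np.array([.2016,.9795,0]);O=np.array([.559,.0745,0]);z=np.array([0,0,1])
for q in(0,.1,.2,.3):print(q,[(np.array(proj(s,O+xs*(.08-L*np.cos(q))+z*(.123+L*np.sin(q)))+0*1-np.array([240,170]))*6+3).round(0).tolist() for L in(0,.08,.17)])
E
```

```text
Traceback (most recent call last):
TypeError: can only concatenate list (not "int") to list
```

```bash
python3 - <<'E'
from h import *
s=cam('scene')
xs=np.array([.2016,.9795,0]);O=np.array([.559,.0745,0]);z=np.array([0,0,1])
for q in(0,.1,.2,.3):print(q,[((np.array(proj(s,O+xs*(.08-L*np.cos(q))+z*(.123+L*np.sin(q))))-np.array([240,170]))*6+3).round(0).tolist() for L in(0,.08,.17)])
E
```

```text
0 [[516.0, 382.0], [412.0, 260.0], [301.0, 131.0]]
0.1 [[516.0, 382.0], [413.0, 250.0], [303.0, 110.0]]
0.2 [[516.0, 382.0], [416.0, 242.0], [307.0, 91.0]]
0.3 [[516.0, 382.0], [419.0, 235.0], [314.0, 75.0]]
```

Request:
apply_moves(hand=[1,1,1,1,1], offset=[[0,0,0.08],[0,0,0.04],[0,0,0],[0,0,0],[0,0,0]], twist=[0,0,0,0,0])

```text
clock: 25.42
position: [0.4907, -0.0039, 0.1032]
ee_rot: [[-0.98, 0.201, -0.001], [0.201, 0.98, -0.002], [0.001, -0.002, -1.0]]
wrist_force: [-4.1, -8.4, 3.9]
opening: 0.013
grip_force: 25.0
```

Request:
apply_moves(hand=[1,1,1,1,1], offset=[[0,0,0.08],[0,0,0.04],[0,0,0],[0,0,0],[0,0,0]], twist=[0,0,0,0,0])

```text
clock: 25.83
position: [0.4907, -0.004, 0.1002]
ee_rot: [[-0.98, 0.201, -0.001], [0.201, 0.98, -0.002], [0.001, -0.002, -1.0]]
wrist_force: [-4.4, -10.1, 5.2]
opening: 0.0131
grip_force: 25.0
```

Request:
apply_moves(hand=[1,1,1,1,1,1], offset=[[0,-0.02,0.08],[0,0,0.08],[0,0,0.08],[0,0,0],[0,0,0],[0,0,0]], twist=[0,0,0,0,0,0])

```text
clock: 26.33
position: [0.4907, -0.004, 0.0942]
ee_rot: [[-0.98, 0.201, -0.001], [0.201, 0.98, -0.001], [0.001, -0.001, -1.0]]
wrist_force: [-3.0, -5.3, 2.6]
opening: 0.0133
grip_force: 25.0
```

Request:
apply_moves(hand=[1,1,1,1,1,1], offset=[[0,0,0.08],[0,0,0.08],[0,0,0.08],[0,0,0],[0,0,0],[0,0,0]], twist=[0,0,0,0,0,0])

```text
clock: 26.83
position: [0.4908, -0.0037, 0.0883]
ee_rot: [[-0.98, 0.201, -0.001], [0.201, 0.98, -0.0], [0.0, -0.001, -1.0]]
wrist_force: [-3.7, -3.5, 4.0]
opening: 0.0133
grip_force: 25.0
```

```bash
python3 - <<'E'
from h import *
s=cam('scene');p=robot.read_state();print(p['position'],p['wrist_force'])
new=cv2.resize(s['img'][170:260,240:360],None,fx=6,fy=6,interpolation=2)[:,:,::-1].copy()
old=cv2.imread('pics/s6.png')
for n,(x0,y0,x1,y1) in dict(end=(292,108,350,175),foot=(375,205,440,280),hinge=(495,325,570,410),carttop=(352,255,400,330),block=(300,325,350,390)).items():
    T=old[y0:y1,x0:x1];W=new[y0-40:y1+40,x0-30:x1+30];r=cv2.matchTemplate(W,T,cv2.TM_CCOEFF_NORMED);_,m,_,l=cv2.minMaxLoc(r);print(n,round(m,3),l[0]-30,l[1]-40)
np.save('new.npy',new)
E
```

```text
[ 0.49079448 -0.0037089   0.08826134] [-3.53734368 -4.61938835  4.50706231]
end 0.992 0 21
foot 0.981 -1 8
hinge 0.998 0 0
carttop 0.987 1 11
block 0.999 0 0
```

Request:
apply_moves(hand=[1,1,1,1,1,1], offset=[[0,0.02,0.06],[0,0,0.06],[0,0,0.04],[0,0,0],[0,0,0],[0,0,0]], twist=[0,0,0,0,0,0])

```text
clock: 27.38
position: [0.4909, -0.0034, 0.0844]
ee_rot: [[-0.98, 0.201, -0.001], [0.201, 0.98, -0.001], [0.001, -0.001, -1.0]]
wrist_force: [-4.6, -5.9, 6.8]
opening: 0.0132
grip_force: 25.0
```

Request:
apply_moves(hand=[1,1,1,1,1], offset=[[0,0.02,0.05],[0,0,0.04],[0,0,0],[0,0,0],[0,0,0]], twist=[0,0,0,0,0])

```text
clock: 27.8
position: [0.4909, -0.0032, 0.0822]
ee_rot: [[-0.98, 0.201, -0.001], [0.201, 0.98, -0.001], [0.0, -0.001, -1.0]]
wrist_force: [-5.3, -7.2, 7.0]
opening: 0.0129
grip_force: 25.0
```

Request:
apply_moves(hand=[1,1,1,1,1], offset=[[0,0,0.04],[0,0,0.04],[0,0,0],[0,0,0],[0,0,0]], twist=[0,0,0,0,0])

```text
clock: 28.22
position: [0.491, -0.003, 0.0802]
ee_rot: [[-0.98, 0.201, -0.001], [0.201, 0.98, -0.001], [0.001, -0.001, -1.0]]
wrist_force: [-5.1, -6.9, 8.4]
opening: 0.013
grip_force: 25.0
```

Request:
apply_moves(hand=[1,1,1,1,1], offset=[[0,0,0.04],[0,0,0.04],[0,0,0],[0,0,0],[0,0,0]], twist=[0,0,0,0,0])

```text
clock: 28.63
position: [0.491, -0.0029, 0.0785]
ee_rot: [[-0.98, 0.201, -0.001], [0.201, 0.98, -0.001], [0.0, -0.001, -1.0]]
wrist_force: [-5.7, -4.5, 11.1]
opening: 0.0132
grip_force: 25.0
```

Request:
apply_moves(hand=[1,1,1,1], offset=[[0,0,0.04],[0,0,0],[0,0,0],[0,0,0]], twist=[0,0,0,0])

```text
clock: 28.97
position: [0.4911, -0.0028, 0.0777]
ee_rot: [[-0.98, 0.201, -0.0], [0.201, 0.98, -0.001], [0.0, -0.001, -1.0]]
wrist_force: [-5.8, -5.0, 14.7]
opening: 0.013
grip_force: 25.0
```

Request:
apply_moves(hand=[1,1,1,1], offset=[[0,0,0.016],[0,0,0],[0,0,0],[0,0,0]], twist=[0,0,0,0])

```text
clock: 29.3
position: [0.4911, -0.0028, 0.0775]
ee_rot: [[-0.98, 0.201, -0.0], [0.201, 0.98, -0.001], [0.0, -0.001, -1.0]]
wrist_force: [-7.7, -4.3, 17.5]
opening: 0.0131
grip_force: 25.0
```

```bash
python3 - <<'E'
from h import *
s=cam('scene');p=robot.read_state();print(p['position'],p['wrist_force'])
new=cv2.resize(s['img'][170:260,240:360],None,fx=6,fy=6,interpolation=2)[:,:,::-1].copy()
old=cv2.imread('pics/s6.png')
for n,(x0,y0,x1,y1) in dict(end=(292,108,350,175),carttop=(352,255,400,330),block=(300,325,350,390)).items():
    T=old[y0:y1,x0:x1];W=new[y0-40:y1+40,x0-30:x1+30];r=cv2.matchTemplate(W,T,cv2.TM_CCOEFF_NORMED);_,m,_,l=cv2.minMaxLoc(r);print(n,round(m,3),l[0]-30,l[1]-40)
E
```

```text
[ 0.49112757 -0.0027836   0.07751785] [-7.50477126 -4.49446701 16.46463959]
end 0.986 2 36
carttop 0.981 2 18
block 1.0 0 0
```

Request:
apply_moves(hand=[0.75,0.7,0.65,0.6,0.6,0.6,0.6,0.6], offset=[[0,0,0],[0,0,0],[0,0,0],[0,0,0],[0,0,0],[0,0,0],[0,0,0],[0,0,0]], twist=[0,0,0,0,0,0,0,0])

```text
clock: 30.02
position: [0.4913, -0.0025, 0.0761]
ee_rot: [[-0.979, 0.202, -0.0], [0.202, 0.979, 0.0], [0.0, -0.0, -1.0]]
wrist_force: [-1.3, -0.5, -0.2]
opening: 0.0365
grip_force: 0.0
```

Request:
apply_moves(hand=[0.6,0.6,0.6,0.6,0.6,0.6,0.6,0.6], offset=[[0,0,-0.2],[0,0,-0.4],[0,0,-0.6],[0,0,-0.8],[0,0,-0.8],[0,0,-0.8],[0,0,-0.8],[0,0,-0.4]], twist=[0,0,0,0,0,0,0,0])

```text
clock: 30.68
position: [0.4924, -0.0025, 0.1994]
ee_rot: [[-0.979, 0.202, 0.004], [0.202, 0.979, -0.0], [-0.004, 0.001, -1.0]]
wrist_force: [-0.0, -0.3, 0.3]
opening: 0.0369
grip_force: 0.0
```

```bash
python3 - <<'E'
from h import *
s=cam('scene');p=robot.read_state();print(p['position'],p['wrist_force'],p['opening'])
big=cv2.resize(s['img'][170:260,240:360],None,fx=6,fy=6,interpolation=2)
new=big[:,:,::-1].copy();save(big,'s7.png')
old=cv2.imread('pics/s6.png')
for n,(x0,y0,x1,y1) in dict(end=(292,108,350,175),carttop=(352,255,400,330),block=(300,325,350,390)).items():
    T=old[y0:y1,x0:x1];W=new[y0-40:y1+40,x0-30:x1+30];r=cv2.matchTemplate(W,T,cv2.TM_CCOEFF_NORMED);_,m,_,l=cv2.minMaxLoc(r);print(n,round(m,3),l[0]-30,l[1]-40)
E
```

```text
[ 0.49310649 -0.00254598  0.20015794] [0.78689402 0.85485237 1.63765829] 0.0367861876626501
end 0.872 4 35
carttop 0.981 2 17
block 1.0 0 0
```

View pics/s7.png

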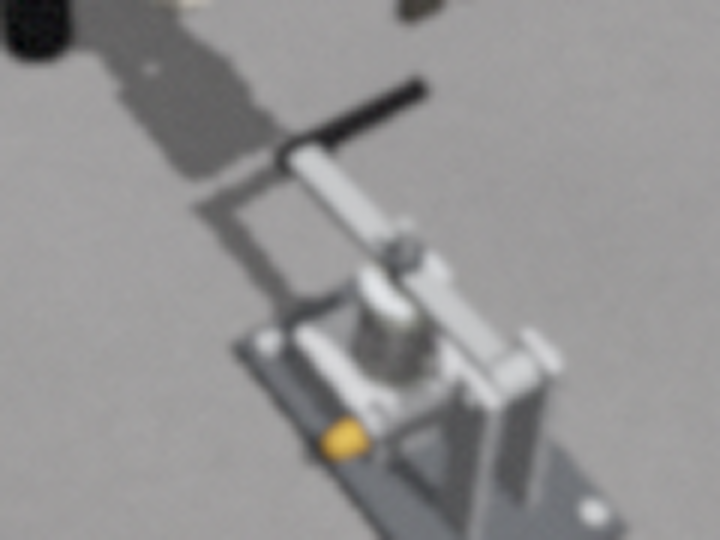

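The lever stays down by itself at crop (303,155), the cartridge is home under its foot, and the hand is clear above.

Request:
apply_moves(hand=[0.6,0.6,0.6,0.6], offset=[[0,0,-0.6],[0,0,-0.4],[0,0,0],[0,0,0]], twist=[0,0,0,0])

```text
clock: 31.07
position: [0.4914, -0.0025, 0.2211]
ee_rot: [[-0.979, 0.202, 0.001], [0.202, 0.979, 0.0], [-0.001, 0.0, -1.0]]
wrist_force: [-0.4, -0.3, -0.9]
opening: 0.037
grip_force: 0.0
```

```bash
python3 -c "
from plant import close_job;print(close_job())"
```

```text
the job is handed in; nothing more can be done
None
```

The white cartridge is in the socket, pressed home to about 16 to 17 N at the handle, the clamp lever stays down by itself, and the hand is clear; I handed the job in at about 31 s but got no verdict back.

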